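# Pack the trimmer into the barber's case

## Robot

A 6-joint arm with a two-finger parallel gripper is mounted at the origin on the work surface. World frame = base frame: x ahead of the robot, y to its left, z up, the work surface at z = 0. Lengths are in m, angles in rad, forces in N, time in s.
With the tool pointing down it reaches from about 0.3 to 0.875 m from the base axis. Payload 6.4 kg.
Tool frame: the origin (TCP) lies midway between the tips of the shut fingers; the grasp point (between the pads) lies 19 mm behind it (r.hold_point_z is the z of the grasp point in the tool frame, in m); z points along the fingers, x is the direction in which the jaws open and shut, and the axes are right-handed (so a half turn about z gives the same grasp; the last joint's range is limited). The gripper opens to 88 mm and grips with 3 to 60 N. Pads are 18 mm wide; open, the fingers measure 123 mm over their backs; the gripper's body (75 mm by 187 mm) begins 45 mm behind the grasp point.
Start: joints at [-1.409, 0.181, 1.607, -0, 1.354, -0.206], TCP at [0.207, -0.537, 0.239] pointing down, gripper open.
Joint ranges: [-2.99, 2.99], [-0.89, 2.07], [0.3, 2.58], [-1.14, 4.28], [0, 2.63], [-3.12, 3.12]. Speed limits (rad/s): [2.57, 2.57, 3.01, 3.14, 3.14, 3.14].

## Interface

Orientations are given as [roll, pitch, yaw] about the fixed x, y, z axes, in that order (R = Rz(yaw) Ry(pitch) Rx(roll)).
In Python, from bench import sensors, eyes, hand_in, r gives the robot as it stands.
- The arm moves only by the tool servo_tool, never from a script. Its argument "steps" is a list of rows, each a list of 7 numbers: the shift along the tool's x, y, z each as a share of 30 mm, from -1 to 1, then the turn, a rotation vector about the tool's x, y, z each as a share of 0.12 rad, from -1 to 1, then the gripper command: -1 is fully open, 1 is shut, values between are in proportion. In form: [[dx, dy, dz, ax, ay, az, jaw], ...]. A call has 1 to 20 rows; each row shifts and turns the commanded pose from where the row before left it, along the tool's axes as they then stand; what a row does not reach is not made up. A row lasts 1/8 s, in which the tool goes at most 62.5 mm and 10.7 degrees, less where a joint would pass 70% of its speed; a pose out of reach is approached as far as the arm can. A call with a number of a shift or a turn outside -1 to 1 is refused whole. A call with a gripper value outside its range is refused whole. The fingers move at their own pace and stop on an object; "force" is the grip in N (left out, the last holds). Time passes only in rows, so rows that do not move let the fingers close. It gives the time, the measured TCP pose, the force and the opening at its end, in the units of the state.
- sensors.read_state(): the state, without advancing time (a new reading comes with each control period).
- eyes.camera(name): name is "side" or "top" or "wrist"; returns a dict with "frame" (480x640x3 uint8, red, green, blue), "fovy" (degrees; the focal length in pixels is half the picture's height over the tangent of half this angle, whatever the lens; pixels are square), "cx", "cy" (the principal point, pixels), "k1" (the pictures are not rectified: a ray, as slopes to the right and down, at radius r is drawn at 1 + k1 r^2 times it, then the intrinsics apply), "position" and "rotation" of the camera in the world; the wrist camera has in their place "hand_eye" (4x4, takes a point from camera to tool coordinates, whose origin is the TCP and whose axes are the tool frame's). Camera axes: x right, y up, looking along -z (the intrinsics and any distortion apply to the point x, -y, -z); pixel columns grow to the right and rows downward; lengths in m; the calibration is good to about 2 mm. A picture is of the moment at which its call begins: read the wrist's pose just before it. There is no depth.
- hand_in(): hands the job in, once; it reports no verdict.
The state is a dict: "t": time; "qpos": joint angles; "qd": joint speeds; "effort": joint torques, N m; "tcp_pos": TCP position; "ee_rot": TCP orientation; "force": force on the tool from outside, world axes, zero at the start; "ft_torque": the same for the moment, N m; "finger_gap": finger opening in m.
Only numpy, scipy, OpenCV 4.12 (cv2) and the standard library are available. Lean on these libraries where they do the work, as an engineer would, in place of code of your own. Each camera call takes 0.05 s, during which the arm holds its last target. There are 200 camera calls.

## Task

Pack up the barber's case: set the lift-out tray on the case base so that all four corner lugs are fully down in their sockets, with the tin and the guard still in their bays, and draw the slim trimmer with the T-shaped blade out of the charging stand and lay it flat in the tray's long free bay. Either may come first. Do not drop or tip over anything: lay the trimmer down rather than letting it flop, keep the stand standing where it is, and leave the shaver and the other things on the bench alone.

Things in the scene. Friction and masses are not known exactly. Their poses are not given: they have to be found in the camera images.
- trimmer: slim cordless trimmer, brass-coloured, with a flat T-shaped steel blade, 170 mm long, about 0.19 kg. Origin: centre of its tail end; z runs along it to the blade, y across its width, x through its depth (-x: upper face with the thumb switch). From z = 6 to 140 mm the body is a plain bar 34 mm wide (y), 32 mm deep (x); the blade beyond is 42 mm wide. Balance point 85 mm from the tail
- trimmer_mid (a point): point on the trimmer's centre line, 83 mm from the tail, axes as the trimmer's. The trimmer starts tail down in one of the stand's two pockets, its lower 75 mm inside, leaning 33 degrees from vertical towards the stand's +x (+x face underneath); it comes out along its own z axis
- stand: loose weighted black charging stand, 1.5 kg, base 135 x 176 mm; its block slants 33 degrees towards its +x and has two pockets at y = +-48 mm, 40 x 38 mm wide, 75 mm deep along the slant, rims about 95 mm above the bench. A sprung tongue (2.5 N) in each holds the tool: drawing it out takes a few newtons besides its weight. Origin on the bench under the pocket floors, z up
- tray: grey lift-out tray, 240 x 186 mm, walls 38 mm high, about 0.42 kg empty. Origin: centre of the floor's underside, z up, x lengthwise. +y of its 10 mm spine lies one long bay, -y three small ones. Four square lugs, 18 mm (tips 14 mm), at x = +-105, y = +-78 mm, stick out 12 mm below; it starts standing on them on the bench
- tray_grip (a point): middle of the tray's black carrying bar on the spine, 65 mm above the underside; the bar is 110 mm long (x), 18 mm thick (y), 20 mm tall, its top 75 mm above the underside; room for fingers both sides of it down to 40 mm above the underside
- tray_bay (a point): middle of the inner floor of the tray's long bay (y = +47 mm), 4 mm above the underside; the bay is 232 mm long (x) and 84 mm wide (y)
- case: heavy black open case base, does not move, 246 x 192 mm, 85 mm high. Origin on the bench under its centre, z up, x lengthwise. In each corner of the rim, at x = +-105, y = +-78 mm, a square socket 21.5 mm wide and 16 mm deep, bevelled 1.5 mm: 1.75 mm to spare each side of a lug. The tray fits either way round
- case_rim (a point): centre of the case's rim, 85 mm above the bench: the tray's origin comes here when it is seated, its underside flat on the rim
- tin: round metal tin, 60 mm across, 28 mm tall, about 0.09 kg, in the small tray bay at the tray's +x, -y corner; origin under its centre
- guard: black clipper guard, 46 x 44 x 26 mm, 0.03 kg, in the small tray bay at the tray's -x, -y corner; origin under its centre
- shaver: foil shaver standing beside the trimmer in the other pocket of the stand: same brass-coloured body but a wide boxy head, 177 mm long, 46 mm wide at the head; origin at the centre of its tail end, z along it to the head. Leave it standing there
- neck_brush: neck brush standing on the bench behind the task's things, 118 mm tall, 62 mm wide at most, wooden handle down; origin under its centre
- spray_can: grey spray can, 52 mm across and 185 mm tall; origin under its centre
- talc: white talc bottle, 62 mm across and 155 mm tall; origin under its centre
There are look-alikes about, which are no part of the job. Leave any green look-alike of the trimmer alone.

How it is judged:
At the end, for the whole second after the job is handed in: Tray on the case: origin within 4 mm of case_rim sideways, 3 mm in height, level (0.03 rad), along the case (0.04 rad). Trimmer at rest in the long bay, borne by the tray, mid within 60 mm of its middle lengthwise, under 30 mm high, level (0.12 rad). Tin and guard in their bays (horizontal distance between tray and case_rim below 0.004 m and height (world z) of tray between 0.082 and 0.088 m and angle between tray's own z axis and vertical below 0.03 rad and angle between the x axis of tray and the x axis of case, either way round below 0.04 rad and x of trimmer_mid in the frame of tray between -0.06 and 0.06 m and y of trimmer_mid in the frame of tray between 0.008 and 0.09 m and z of trimmer_mid in the frame of tray below 0.03 m and angle between trimmer's own z axis and vertical between 1.45 and 1.7 rad and x of tin in the frame of tray between 0.03 and 0.12 m and y of tin in the frame of tray between -0.095 and -0.005 m and z of each of tin, guard in the frame of tray below 0.02 m and x of guard in the frame of tray between -0.12 and -0.03 m and y of guard in the frame of tray between -0.095 and -0.005 m and linear speed of each of trimmer, tray below 0.02 m/s and contact force between trimmer and tray above 0.3 N); the robot touches nothing.
It fails at once if the stand is dragged more than 30 mm or tipped (distance of stand from where it was at the start of the episode above 0.03 m or angle between stand's own z axis and vertical above 0.15 rad).
It fails at once if the trimmer is dropped, or left to flop down instead of being laid down ((contact force between the fingers and trimmer below 0.02 N and linear speed of trimmer above 0.6 m/s) or angular speed of trimmer above 7.5 rad/s).
It fails at once if the tray is dropped (contact force between the fingers and tray below 0.02 N and linear speed of tray above 0.5 m/s).
It fails at once if another thing on the bench is knocked about or the shaver is taken from its pocket (moved more than 35 mm, or tipped over) (distance of any of shaver, neck_brush, spray_can, talc from where it was at the start of the episode above 0.035 m or angle between any of neck_brush, spray_can, talc's own z axis and vertical above 0.5 rad).
It also fails if it takes over 72 s, if anything falls off the work surface, if the arm or the gripper's body presses on something with over 40 N, if the wrist force passes 120 N, or if a joint passes its speed limit or range.

## Working session

There is one attempt and no reset: what is moved stays moved. The work goes in short steps, Python scripts to look and compute and a tool call to move; the robot and the scene stay as the last step left them, time stands still between calls to the robot, and variables do not carry over. Pictures are saved under pics/ and viewed, about 8 in all and at most 12, crops included, and the job is handed in when it is done.

Besides the shell and the picture viewer there is one more tool, called after ">>>" as name(argument=value, ...), one argument or row to a line, values as JSON. servo_tool: Moves the arm, as the interface text tells. Its arguments: {"type":"object","properties":{"steps":{"type":"array","items":{"type":"array","items":{"type":"number","minimum":-1,"maximum":1}}},"force":{"type":"number"}},"required":["steps"]}

```bash
ls; mkdir -p pics; python3 - <<'E'
from bench import sensors, eyes, r
import cv2,pickle
print(sensors.read_state(), r.hold_point_z)
for n in ("top","side"):
    c=eyes.camera(n); cv2.imwrite(f"pics/{n}0.png",c["frame"][:,:,::-1]); pickle.dump(c,open(f"{n}0.pkl","wb"))
    print({k:v for k,v in c.items() if k!="frame"})
E
```

```text
pics
{'t': 0.0, 'qpos': array([-1.40930981e+00,  1.81527764e-01,  1.60798841e+00, -2.89845708e-05,
        1.35379273e+00, -2.06303842e-01]), 'qd': array([ 9.20748117e-04,  8.22461523e-04, -2.20052431e-04,  7.16665755e-05,
        8.45186766e-04, -3.59163197e-04]), 'effort': array([-1.87098703e-03, -4.33880496e+01, -3.41851079e+01,  7.01207388e-02,
        3.87304486e-02, -1.68245028e-04]), 'tcp_pos': array([ 0.20666282, -0.53601095,  0.23782707]), 'ee_rot': array([-3.14126878e+00,  1.68565629e-03, -1.20299943e+00]), 'force': array([-0.6037733 , -0.36078988,  0.68292483]), 'ft_torque': array([-0.03743925, -0.0172694 ,  0.03125766]), 'finger_gap': 0.08799609928798416} -0.0187
{'fovy': 43.35290151127986, 'cx': 320.46912451863, 'cy': 235.72021825653772, 'k1': 0.049622585332347466, 'position': array([ 0.20849702, -0.00245518,  1.71483345]), 'rotation': array([ 0.15134673,  0.01334034, -1.58668433])}
{'fovy': 43.54666846554176, 'cx': 328.15489198396665, 'cy': 240.82239453173997, 'k1': -0.10009068065397728, 'position': array([ 0.43720677, -1.08267295,  0.86146917]), 'rotation': array([ 0.97202416, -0.0213311 , -0.02513928])}
```

View pics/top0.png

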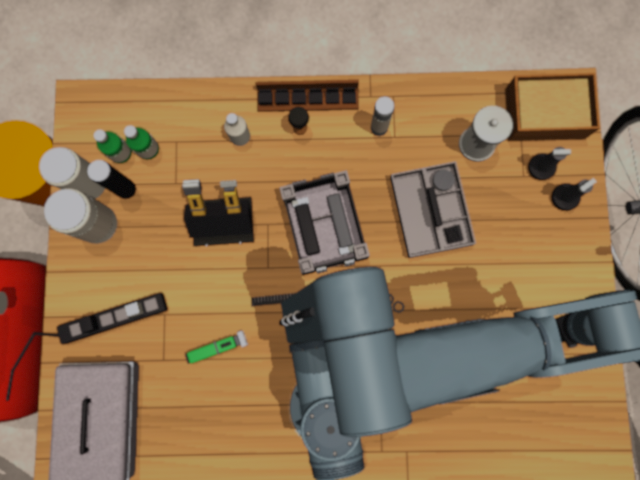

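View pics/side0.png

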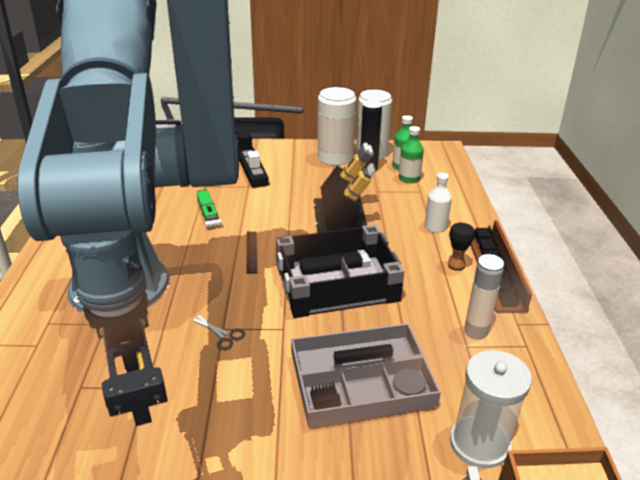

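The top view shows the tray at (432,210), the case at (324,222), the stand at (220,220) with two brass tools at (193,195) and (231,195), and a green look-alike at (215,347). I'll enlarge to get corner pixels.

```bash
cat > h.py <<'E'
import numpy as np,pickle,cv2
from scipy.spatial.transform import Rotation as R
from scipy.optimize import least_squares
def load(n): return pickle.load(open(n+".pkl","rb"))
def cam(c,st=None):
    if "hand_eye" in c:
        T=np.eye(4);T[:3,:3]=R.from_euler("xyz",st["ee_rot"]).as_matrix();T[:3,3]=st["tcp_pos"]
        T=T@np.array(c["hand_eye"]); return T[:3,:3],T[:3,3]
    return R.from_euler("xyz",c["rotation"]).as_matrix(),np.array(c["position"])
def proj(c,P,st=None):
    M,p=cam(c,st); q=(np.atleast_2d(P)-p)@M
    s=np.c_[q[:,0]/-q[:,2], -q[:,1]/-q[:,2]]; s=s*(1+c["k1"]*(s**2).sum(1,keepdims=True))
    f=240/np.tan(np.radians(c["fovy"])/2)
    return s*f+[c["cx"],c["cy"]]
def unproj(c,uv,z,st=None):
    M,p=cam(c,st); f=240/np.tan(np.radians(c["fovy"])/2)
    d=(np.atleast_2d(uv)-[c["cx"],c["cy"]])/f; s=d.copy()
    for _ in range(20): s=d/(1+c["k1"]*(s**2).sum(1,keepdims=True))
    w=np.c_[s[:,0],-s[:,1],-np.ones(len(s))]@M.T
    return p+w*((z-p[2])/w[:,2])[:,None]
def fit(obs,z,x0):
    "obs: list of (cam,st,local pts,uv); fit x,y,yaw"
    def f(x):
        A=R.from_euler("z",x[2]).as_matrix()
        return np.concatenate([(proj(c,np.array(P)@A.T+[x[0],x[1],z],st)-uv).ravel() for c,st,P,uv in obs])
    s=least_squares(f,x0); return s.x,s.fun.reshape(-1,2).round(1)
E
python3 - <<'E'
import cv2
t=cv2.imread("pics/top0.png"); s=cv2.imread("pics/side0.png")
a=cv2.resize(t[155:280,275:485],None,fx=3.8,fy=3.8,interpolation=cv2.INTER_CUBIC)
cv2.imwrite("pics/a.png",a)
b=cv2.resize(t[170:255,170:270],None,fx=4,fy=4,interpolation=cv2.INTER_CUBIC)
d=cv2.resize(s[130:240,300:400],None,fx=4,fy=4,interpolation=cv2.INTER_CUBIC)
import numpy as np
o=np.zeros((440,800,3),'u1');o[:340,:400]=b;o[:,400:]=d;cv2.imwrite("pics/b.png",o)
E
```

```text
(no output)
```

View pics/a.png

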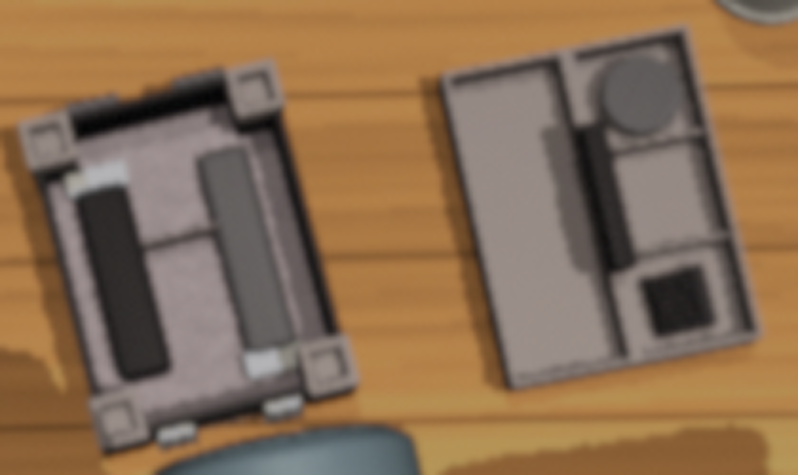

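View pics/b.png

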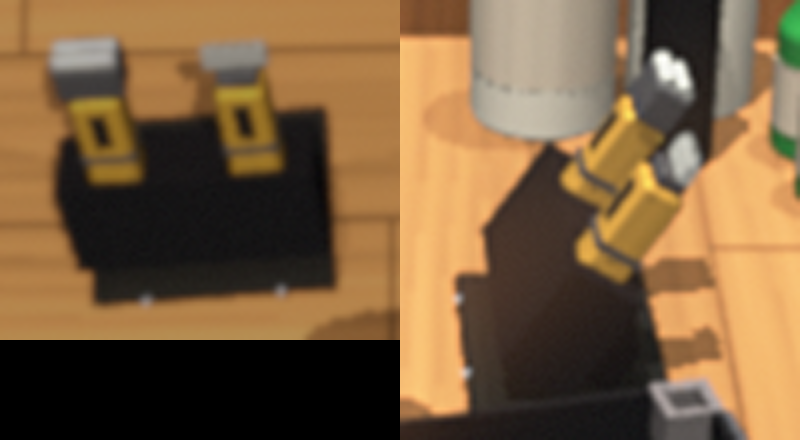

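Candidates are the two brass tools in the stand. The left one (crop 90,60; frame 193,185) has a thick boxy head, so it is the shaver. The right one (crop 235,58; frame 229,184) has a thin, flat, T-shaped blade, so it is the trimmer, at stand y = −48. The tray's small bays (tin and guard) face world −y, with the tin at +x.

```bash
cat > f.py <<'E'
from h import *
t=load("top0")
def im(a,o,s): return (np.array(a)+.5)/s-.5+o
uv=im([(443,78),(686,30),(509,388),(758,338)],[275,155],3.8)
P=[(s*.12,q*.093,.038) for s,q in((1,1),(1,-1),(-1,1),(-1,-1))]
x,e=fit([(t,None,P,uv)],.012,[.55,-.25,.2]); print("tray",x.round(4),e.tolist())
uv=im([(48,138),(253,88),(119,417),(326,363)],[275,155],3.8)
P=[(s*.105,q*.078,0) for s,q in((1,1),(1,-1),(-1,1),(-1,-1))]
x,e=fit([(t,None,P,uv)],.085,[.55,0,.2]); print("case",x.round(4),e.tolist())
# trimmer/shaver upper face corners
A=R.from_euler("y",33,degrees=True).as_matrix()
def loc(p,y): return A@np.array(p)+[0,y,.032]
uv=im([(233,177),(282,170),(217,90),(268,84),(233,42)],[170,170],4)
P=[loc(p,-.048) for p in((-.016,.017,.075),(-.016,-.017,.075),(-.016,.017,.140),(-.016,-.017,.140),(0,0,.17))]
x,e=fit([(t,None,P,uv)],0,[.55,.25,.0]); print("stand",x.round(4),e.tolist())
M=R.from_euler("z",x[2]).as_matrix()
for z in(.0,.083,.11,.17): print(z,(M@loc((0,0,z),-.048)+[x[0],x[1],0]).round(4))
st={}
from bench import sensors
s=sensors.read_state();print(s["tcp_pos"],s["ee_rot"])
E
python3 f.py
```

```text
tray [ 0.5326 -0.2976  0.1756] [[-0.6, -0.8], [0.1, -0.7], [0.0, 0.5], [0.5, 0.9]]
case [0.4995 0.0059 0.2335] [[-0.4, 0.2], [0.3, -0.4], [-0.6, 0.1], [0.6, 0.1]]
stand [0.4972 0.2947 0.0741] [[-0.0, -2.8], [0.2, -2.2], [-0.3, 1.9], [-0.2, 2.2], [0.3, 0.8]]
0.0 [0.5008 0.2468 0.032 ]
0.083 [0.5459 0.2501 0.1016]
0.11 [0.5605 0.2512 0.1243]
0.17 [0.5931 0.2536 0.1746]
[ 0.20667761 -0.53606019  0.23792343] [-3.14130544e+00  1.51228852e-03 -1.20298869e+00]
```

```bash
cat >> h.py <<'E'
def down(yaw): return R.from_euler("xyz",[np.pi,0,yaw])
def need(pos,rot,st=None):
    from bench import sensors
    st=st or sensors.read_state()
    A=R.from_euler("xyz",st["ee_rot"])
    print("t",round(st["t"],2),"tcp",st["tcp_pos"].round(4),"rpy",st["ee_rot"].round(4),"gap",round(st["finger_gap"],4),"F",st["force"].round(1))
    print("shift/30mm (old axes)",(A.inv().apply(np.array(pos)-st["tcp_pos"])/.03).round(2),"turn/.12",((A.inv()*rot).as_rotvec()/.12).round(2),
      "shift in new axes",(rot.inv().apply(np.array(pos)-st["tcp_pos"])/.03).round(2))
E
python3 -c "
from h import *
need([.5326,-.2976,.17],down(.1756-np.pi/2))"
```

```text
t 0.1 tcp [ 0.2067 -0.5361  0.2379] rpy [-3.1413e+00  1.5000e-03 -1.2030e+00] gap 0.0882 F [-0.  -0.7 -0.8]
shift/30mm (old axes) [ -3.51 -12.99   2.27] turn/.12 [-0.    0.01  1.6 ] shift in new axes [ -5.93 -12.09   2.26]
```

>>> servo_tool(
  steps=[
    [-0.25,-0.93,0.16,0,0,0,-1],
    [-0.25,-0.93,0.16,0,0,0,-1],
    [-0.25,-0.93,0.16,0,0,0,-1],
    [-0.25,-0.93,0.16,0,0,0,-1],
    [-0.25,-0.93,0.16,0,0,0,-1],
    [-0.25,-0.93,0.16,0,0,0,-1],
    [-0.25,-0.93,0.16,0,0,0,-1],
    [-0.25,-0.93,0.16,0,0,0,-1],
    [-0.25,-0.93,0.16,0,0,0,-1],
    [-0.25,-0.93,0.16,0,0,0,-1],
    [-0.25,-0.93,0.16,0,0,0,-1],
    [-0.25,-0.93,0.16,0,0,0,-1],
    [-0.25,-0.93,0.16,0,0,0,-1],
    [-0.25,-0.93,0.16,0,0,0,-1],
    [0,0,0,0,0,0.8,-1],
    [0,0,0,0,0,0.8,-1],
    [0,0,0,0,0,0,-1],
  ],
)

```text
t: 2.22
tcp_pos: [0.5333, -0.2978, 0.171]
ee_rot: [3.141, 0.001, -1.394]
force: [-0.1, 0.1, -0.6]
finger_gap: 0.0879
```

```bash
cat > snap.py <<'E'
import sys
from h import *
from bench import sensors, eyes
n,cn=sys.argv[1:3]
s=sensors.read_state(); c=eyes.camera(cn); pickle.dump((c,s),open(n+".pkl","wb")); cv2.imwrite(f"pics/{n}.png",c["frame"][:,:,::-1])
E
python3 snap.py w1 wrist; python3 -c "
from h import *
need([.5326,-.2976,.058],down(.1756-np.pi/2))
c,s=load('w1'); A=R.from_euler('z',.1756).as_matrix()
P=[(a*.055,b*.009,.087) for a in(1,-1) for b in(1,-1)]+[(a*.12,b*.093,.05) for a in(1,-1) for b in(1,-1)]
print(proj(c,np.array(P)@A.T+[.5326,-.2976,0],s).round())"
```

```text
t 2.27 tcp [ 0.5333 -0.2979  0.1711] rpy [ 3.1411e+00  6.0000e-04 -1.3930e+00] gap 0.0881 F [ 0.5 -0.7 -0.7]
shift/30mm (old axes) [-0.01  0.02  3.77] turn/.12 [0.   0.   0.02] shift in new axes [-0.02  0.02  3.77]
[[307. 157.]
 [339. 157.]
 [309. 328.]
 [337. 328.]
 [176.  49.]
 [471.  49.]
 [207. 375.]
 [439. 375.]]
```

View pics/w1.png

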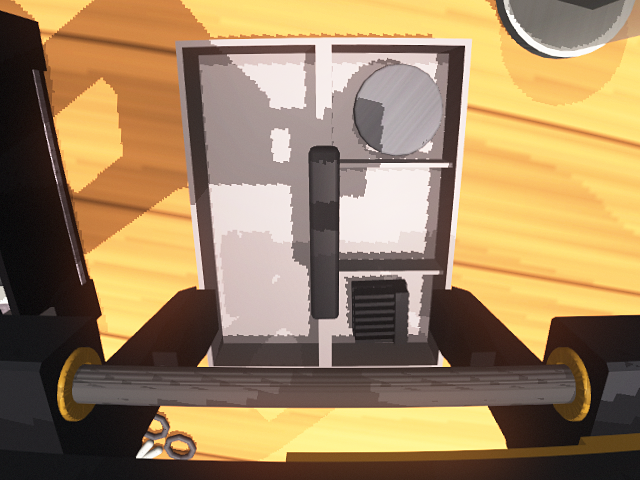

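The wrist view shows the bar at (309–339, 146–319), and the tray rim corners at (178,42), (471,40), (212,368) and (438,366). That is about 9 px further along +x than predicted.

```bash
python3 -c "
from h import *
c,s=load('w1')
P=[(a*.12,b*.093,.038) for a in(1,-1) for b in(1,-1)]+[(a*.055,b*.009,.075) for a in(1,-1) for b in(1,-1)]
uv=[(178,42),(471,40),(212,368),(438,366),(309,147),(338,147),(311,318),(338,318)]
x,e=fit([(c,s,P,uv)],.012,[.53,-.3,.17]);print(x.round(4),e.tolist())
need([x[0],x[1],.058],down(x[2]-np.pi/2))
"
```

```text
[ 0.5386 -0.2973  0.1804] [[-2.7, -2.6], [1.0, -2.0], [-3.7, 1.5], [3.6, 2.6], [-0.7, -0.0], [1.9, -0.2], [-0.1, 1.9], [0.6, 1.8]]
t 2.27 tcp [ 0.5333 -0.2979  0.1711] rpy [ 3.1411e+00  6.0000e-04 -1.3930e+00] gap 0.0881 F [ 0.5 -0.7 -0.7]
shift/30mm (old axes) [ 0.01 -0.18  3.77] turn/.12 [ 0.    0.   -0.02] shift in new axes [ 0.01 -0.18  3.77]
```

```bash
python3 -c "
from h import *
need([.502,.006,.206],down(.2335-np.pi/2))
"
```

```text
t 2.27 tcp [ 0.5333 -0.2979  0.1711] rpy [ 3.1411e+00  6.0000e-04 -1.3930e+00] gap 0.0881 F [ 0.5 -0.7 -0.7]
shift/30mm (old axes) [-10.16  -0.76  -1.16] turn/.12 [ 0.    0.01 -0.46] shift in new axes [-10.1   -1.33  -1.16]
```

>>> servo_tool(
  steps=[
    [-0.92,-0.07,-0.11,0,0,0,-1],
    [-0.92,-0.07,-0.11,0,0,0,-1],
    [-0.92,-0.07,-0.11,0,0,0,-1],
    [-0.92,-0.07,-0.11,0,0,0,-1],
    [-0.92,-0.07,-0.11,0,0,0,-1],
    [-0.92,-0.07,-0.11,0,0,0,-1],
    [-0.92,-0.07,-0.11,0,0,0,-1],
    [-0.92,-0.07,-0.11,0,0,0,-1],
    [-0.92,-0.07,-0.11,0,0,0,-1],
    [-0.92,-0.07,-0.11,0,0,0,-1],
    [-0.92,-0.07,-0.11,0,0,0,-1],
    [0,0,0,0,0,-0.46,-1],
    [0,0,0,0,0,0,-1],
  ],
)

```text
t: 3.9
tcp_pos: [0.5028, 0.006, 0.2082]
ee_rot: [-3.141, -0.0, -1.338]
force: [0.2, -0.3, 0.1]
finger_gap: 0.0881
```

```bash
python3 snap.py w2 wrist; python3 -c "
from h import *
c,s=load('w2')
print(s['tcp_pos'],s['ee_rot'])
A=R.from_euler('z',.2335).as_matrix()
P=[(a*.105,b*.078,.085) for a in(1,-1) for b in(1,-1)]
print(proj(c,np.array(P)@A.T+[.4995,.0059,0],s).round())"
```

```text
[0.50279298 0.00599174 0.20815145] [-3.14101221e+00 -3.05188105e-04 -1.33826806e+00]
[[201.  78.]
 [443.  78.]
 [225. 361.]
 [421. 361.]]
```

View pics/w2.png

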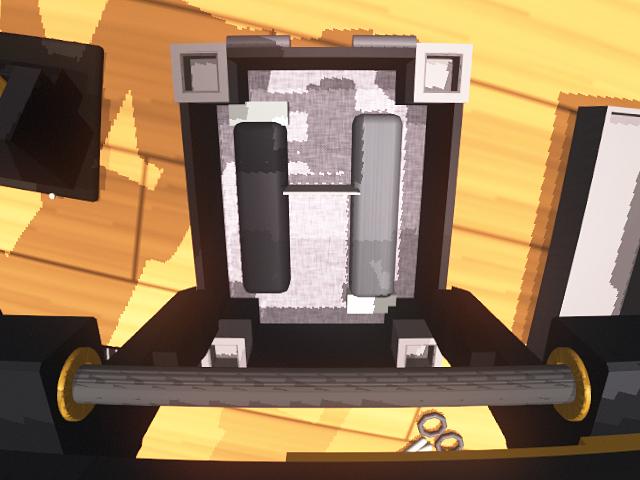

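The wrist view shows the case sockets at (203,73) and (443,72), their block outer corners at (172,43) and (471,42), and the front sockets at (227,352) and (418,352), partly hidden by the rod.

```bash
python3 -c "
from h import *
c,s=load('w2')
P=[(.105,.078,0),(.105,-.078,0),(.123,.096,0),(.123,-.096,0),(.087,.06,0),(.087,-.06,0),(-.09425,.06725,0),(-.09425,-.06725,0)]
uv=[(203,73),(443,72),(172,43),(471,42),(228,102),(416,102),(242,340),(404,340)]
x,e=fit([(c,s,P,uv)],.085,[.5,.006,.23]);print(x.round(4),e.tolist())
need([.536,-.2976,.15],down(.179-np.pi/2))
"
```

```text
[0.5034 0.0067 0.2341] [[-2.5, -1.2], [0.8, -0.9], [-1.5, -0.3], [2.6, -0.1], [1.9, -1.5], [-1.4, -2.0], [-5.0, 5.3], [5.0, 4.9]]
t 3.95 tcp [0.5029 0.0056 0.208 ] rpy [-3.1412e+00 -2.0000e-04 -1.3397e+00] gap 0.0882 F [-1.  -0.  -0.4]
shift/30mm (old axes) [10.09  1.24  1.94] turn/.12 [-0.   -0.    0.43] shift in new axes [10.14  0.71  1.93]
```

```bash
python3 -c "
from h import *
c,s=load('w2')
P=[(.105,.078,0),(.105,-.078,0),(.123,.096,0),(.123,-.096,0),(.087,.06,0),(.087,-.06,0),(-.087,.06,0),(-.087,-.06,0)]
uv=[(203,73),(443,72),(172,43),(471,42),(228,102),(416,102),(246,338),(398,338)]
x,e=fit([(c,s,P,uv)],.085,[.5,.006,.23]);print(x.round(4),e.tolist())
"
```

```text
[0.5027 0.0068 0.2323] [[-2.6, -0.3], [0.6, 0.5], [-1.5, 0.6], [2.5, 1.3], [1.8, -0.6], [-1.7, -0.8], [-0.9, -0.1], [1.8, -0.2]]
```

>>> servo_tool(
  steps=[
    [0.92,0.11,0.05,0,0,0,-1],
    [0.92,0.11,0.1,0,0,0,-1],
    [0.92,0.11,0.2,0,0,0,-1],
    [0.92,0.11,0.2,0,0,0,-1],
    [0.92,0.11,0.2,0,0,0,-1],
    [0.92,0.11,0.2,0,0,0,-1],
    [0.92,0.11,0.2,0,0,0,-1],
    [0.92,0.11,0.2,0,0,0,-1],
    [0.92,0.11,0.2,0,0,0,-1],
    [0.92,0.11,0.2,0,0,0,-1],
    [0.9,0.14,0.2,0,0,0,-1],
    [0,0,0,0,0,0.43,-1],
    [0,0,0.6,0,0,0,-1],
    [0,0,0.6,0,0,0,-1],
    [0,0,0.6,0,0,0,-1],
    [0,0,0.6,0,0,0,-1],
    [0,0,0.67,0,0,0,-1],
    [0,0,0,0,0,0,-1],
  ],
)

```text
t: 6.2
tcp_pos: [0.535, -0.2975, 0.0548]
ee_rot: [3.139, 0.003, -1.391]
force: [0.2, 0.7, -0.5]
finger_gap: 0.0879
```

```bash
python3 -c "
from h import *
need([.536,-.2976,.058],down(.179-np.pi/2))
"
```

```text
t 6.2 tcp [ 0.535  -0.2975  0.0548] rpy [ 3.139   0.0032 -1.3913] gap 0.0879 F [ 0.2  0.7 -0.5]
shift/30mm (old axes) [ 0.01 -0.03 -0.11] turn/.12 [0.02 0.03 0.  ] shift in new axes [ 0.01 -0.03 -0.11]
```

>>> servo_tool(
  steps=[
    [0,0,-0.1,0,0.03,0,0],
    [0,0,0,0,0,0,1],
    [0,0,0,0,0,0,1],
    [0,0,0,0,0,0,1],
    [0,0,0,0,0,0,1],
    [0,0,0,0,0,0,1],
  ],
  force=50,
)

```text
t: 6.95
tcp_pos: [0.5363, -0.2986, 0.0602]
ee_rot: [-3.142, -0.004, -1.391]
force: [-1.1, -0.5, 0.2]
finger_gap: 0.0304
```

>>> servo_tool(
  steps=[
    [0,0,-0.3,0,0,0,1],
    [0,0,-0.6,0,0,0,1],
    [0,0,-0.8,0,0,0,1],
    [0,0,-0.9,0,0,0,1],
    [0,0,-0.9,0,0,0,1],
    [0,0,-0.8,0,0,0,1],
    [0,0,-0.3,0,0,0,1],
    [0,0,0,0,0,0,1],
  ],
)

```text
t: 7.95
tcp_pos: [0.5362, -0.2981, 0.1985]
ee_rot: [-3.141, -0.004, -1.391]
force: [-0.2, 0.5, -6.7]
finger_gap: 0.0175
```

```bash
python3 snap.py w3 wrist; python3 -c "
from h import *
need([.5,.006,.2],down(.233-np.pi/2))
c,s=load('w3')
A=R.from_euler('xyz',s['ee_rot']).as_matrix();
# tray in tool frame, guess tray origin at tcp + z .053, x_tray=-? 
print(s['tcp_pos'],s['ee_rot'],proj(c,s['tcp_pos'],s))"
```

```text
t 8.0 tcp [ 0.5357 -0.2978  0.1975] rpy [ 3.1408e+00 -2.6000e-03 -1.3914e+00] gap 0.0176 F [-0.3 -0.7 -6.4]
shift/30mm (old axes) [-10.17  -0.63  -0.11] turn/.12 [ 0.01 -0.02 -0.45] shift in new axes [-10.13  -1.18  -0.08]
[ 0.53616382 -0.29807859  0.1985391 ] [-3.14132112 -0.00392614 -1.39137054] [[323.73271829 312.29936854]]
```

View pics/w3.png

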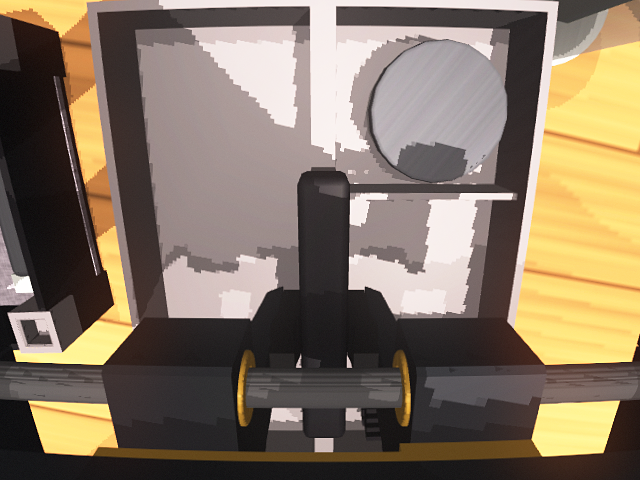

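```bash
python3 -c "
from h import *
c,s=load('w3')
P=np.array([(.12,.093,.038),(.12,-.093,.038),(.055,.009,.075),(.055,-.009,.075),(-.055,.009,.075),(-.055,-.009,.075)])
uv=np.array([(89,3),(557,1),(299,171),(349,171),(303,437),(345,437)])
for free in (0,1):
  def f(x):
    A=R.from_euler('ZY',[x[3],x[4]*free]).as_matrix()
    return (proj(c,P@A.T+x[:3],s)-uv).ravel()
  o=least_squares(f,[.536,-.298,.15,.18,0]);print(o.x.round(4),o.fun.reshape(-1,2).round(1).tolist())
"
```

```text
[ 0.5396 -0.2976  0.1367  0.1808  0.    ] [[-0.3, -2.5], [-0.5, -1.2], [-2.0, 2.7], [1.8, 2.5], [0.2, -1.3], [0.7, -1.5]]
[ 0.5391 -0.2977  0.1374  0.1808  0.014 ] [[1.1, -1.9], [-1.8, -0.6], [-2.0, 1.0], [1.8, 0.9], [-0.0, 0.3], [0.9, 0.1]]
```

```bash
python3 -c "
from h import *
need([.501,.0062,.208],down(-1.340))
"
```

```text
t 8.0 tcp [ 0.5357 -0.2978  0.1975] rpy [ 3.1408e+00 -2.6000e-03 -1.3914e+00] gap 0.0176 F [-0.3 -0.7 -6.4]
shift/30mm (old axes) [-10.17  -0.67  -0.38] turn/.12 [ 0.01 -0.02 -0.43] shift in new axes [-10.13  -1.19  -0.35]
```

>>> servo_tool(
  steps=[
    [-0.3,-0.03,-0.1,0,0,0,1],
    [-0.6,-0.05,-0.28,0,0,0,1],
    [-0.8,-0.05,0,0,0,0,1],
    [-0.9,-0.06,0,0,0,0,1],
    [-0.9,-0.06,0,0,0,0,1],
    [-0.9,-0.06,0,0,0,0,1],
    [-0.9,-0.06,0,0,0,0,1],
    [-0.9,-0.06,0,0,0,0,1],
    [-0.9,-0.06,0,0,0,0,1],
    [-0.9,-0.06,0,0,0,0,1],
    [-0.8,-0.05,0,0,0,0,1],
    [-0.7,-0.05,0,0,0,0,1],
    [-0.4,-0.05,0,0,0,0,1],
    [-0.17,-0.02,0,0,0,0,1],
    [0,0,0,0,0,-0.2,1],
    [0,0,0,0,0,-0.23,1],
    [0,0,0,0,0,0,1],
    [0,0,0,0,0,0,1],
  ],
)

```text
t: 10.25
tcp_pos: [0.5036, 0.0026, 0.2085]
ee_rot: [3.141, -0.004, -1.341]
force: [0.5, 1.1, -5.8]
finger_gap: 0.0174
```

```bash
python3 snap.py s1 side; python3 -c "
from h import *
need([.501,.0062,.208],down(-1.340))
c,s=load('s1')
def q(o,yaw,P): return proj(c,np.array(P)@R.from_euler('z',yaw).as_matrix().T+o,s).round(1).tolist()
K=[(1,1),(1,-1),(-1,1),(-1,-1)]
print(q([.501,.006,.147],.232,[(a*.12,b*.093,.038) for a,b in K]))
print(q([.501,.006,.085],.232,[(a*.123,b*.096,0) for a,b in K]))
im=cv2.imread('pics/s1.png')[170:330,250:430]; cv2.imwrite('pics/s1c.png',cv2.resize(im,None,fx=4.4,fy=3.75*4.4/3.75*.85,interpolation=cv2.INTER_CUBIC) if 0 else cv2.resize(im,None,fx=3.7,fy=3.7,interpolation=cv2.INTER_CUBIC))
"
```

```text
t 10.3 tcp [0.5036 0.0027 0.2085] rpy [ 3.1413 -0.0036 -1.3405] gap 0.0177 F [ 0.4  0.4 -5.5]
shift/30mm (old axes) [-0.13  0.06  0.02] turn/.12 [ 0.   -0.03 -0.  ] shift in new axes [-0.13  0.06  0.02]
[[377.8, 188.2], [406.7, 231.6], [275.0, 199.8], [292.4, 246.5]]
[[375.8, 223.9], [404.1, 271.0], [274.7, 236.6], [291.8, 287.4]]
```

View pics/s1c.png

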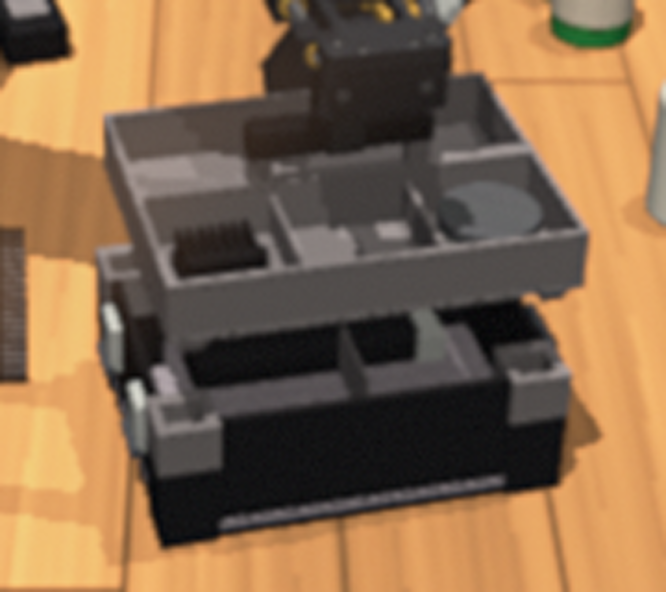

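```bash
python3 -c "
from h import *
c,s=load('s1')
im=lambda a:(np.array(a)+.5)/3.7-.5+[250,170]
P=np.array([(.12,.093,.038),(.12,-.093,.038),(-.12,.093,.038),(-.12,-.093,.038),(.12,-.093,0),(-.12,-.093,0)])
uv=im([(484,75),(587,232),(104,118),(163,292),(582,285),(170,338)])
def f(x): return (proj(c,P@R.from_euler('ZY',[x[3],x[4]]).as_matrix().T+x[:3])-uv).ravel()
o=least_squares(f,[.5,0,.15,.23,0]);print(o.x.round(4),o.fun.reshape(-1,2).round(1).tolist())
P=[(.123,-.096,0),(-.123,-.096,0),(-.123,.096,0),(-.087,-.096,0)]
print(fit([(c,None,P,im([(570,372),(158,430),(98,248),(222,418)]))],.085,[.5,0,.23]))
"
```

```text
[ 0.507   0.0166  0.138   0.2183 -0.013 ] [[-0.2, -0.8], [-0.2, -0.1], [0.6, -0.5], [0.9, -1.1], [-0.4, 0.6], [-0.6, 1.8]]
(array([0.50259561, 0.01033432, 0.22625927]), array([[ 0.7, -0.2],
       [-0. ,  0.1],
       [-0.4, -1.3],
       [-0.3,  0.9]]))
```

```bash
python3 -c "
from h import *
need([.4995,.0064,.17],down(-1.339))
"
```

```text
t 10.3 tcp [0.5036 0.0027 0.2085] rpy [ 3.1413 -0.0036 -1.3405] gap 0.0177 F [ 0.4  0.4 -5.5]
shift/30mm (old axes) [-0.16  0.1   1.28] turn/.12 [ 0.   -0.03 -0.01] shift in new axes [-0.15  0.1   1.28]
```

>>> servo_tool(
  steps=[
    [-0.15,0.1,0.3,0,-0.03,0,1],
    [0,0,0.5,0,0,0,1],
    [0,0,0.4,0,0,0,1],
    [0,0,0.08,0,0,0,1],
    [0,0,0,0,0,0,1],
    [0,0,0,0,0,0,1],
  ],
)

```text
t: 11.05
tcp_pos: [0.5001, 0.0065, 0.1706]
ee_rot: [-3.141, -0.0, -1.34]
force: [-0.0, 0.3, -5.5]
finger_gap: 0.0173
```

```bash
python3 -c "
from h import *
need([.4995,.0064,.15],down(-1.339))
"
```

```text
t 11.05 tcp [0.5001 0.0065 0.1706] rpy [-3.1408e+00 -4.0000e-04 -1.3398e+00] gap 0.0173 F [-0.   0.3 -5.5]
shift/30mm (old axes) [0.   0.02 0.69] turn/.12 [-0.01 -0.   -0.01] shift in new axes [0.   0.02 0.69]
```

Next I'll descend slowly while watching the force.

>>> servo_tool(
  steps=[
    [0,0.02,0.12,0,0,0,1],
    [0,0,0.12,0,0,0,1],
    [0,0,0.12,0,0,0,1],
    [0,0,0.12,0,0,0,1],
    [0,0,0,0,0,0,1],
  ],
)

```text
t: 11.68
tcp_pos: [0.4987, 0.0066, 0.1553]
ee_rot: [3.141, 0.0, -1.34]
force: [0.4, 0.1, -6.3]
finger_gap: 0.0171
```

>>> servo_tool(
  steps=[
    [0,0,0.08,0,0,0,1],
    [0,0,0.08,0,0,0,1],
    [0,0,0.08,0,0,0,1],
    [0,0,0,0,0,0,1],
  ],
)

```text
t: 12.18
tcp_pos: [0.4988, 0.0066, 0.1482]
ee_rot: [3.141, 0.0, -1.34]
force: [0.7, 0.3, -6.3]
finger_gap: 0.0175
```

>>> servo_tool(
  steps=[
    [0,0,0.08,0,0,0,1],
    [0,0,0.08,0,0,0,1],
    [0,0,0.08,0,0,0,1],
    [0,0,0,0,0,0,1],
  ],
)

```text
t: 12.68
tcp_pos: [0.4992, 0.0066, 0.1448]
ee_rot: [3.141, -0.001, -1.339]
force: [-15.2, 3.2, 24.1]
finger_gap: 0.0172
```

>>> servo_tool(
  steps=[
    [0,0.05,-0.06,0,0,0,1],
    [0,0.03,0,0,0,0,1],
    [0,0,0,0,0,0,1],
  ],
)

```text
t: 13.05
tcp_pos: [0.4986, 0.0062, 0.1449]
ee_rot: [-3.137, -0.001, -1.34]
force: [1.0, 4.6, 7.6]
finger_gap: 0.0173
```

```bash
python3 snap.py s2 side; python3 -c "
from h import *
need([.4995,.0064,.15],down(-1.339))
from bench import sensors; print(sensors.read_state()['ft_torque'])
im=cv2.imread('pics/s2.png')[185:335,255:425]; cv2.imwrite('pics/s2c.png',cv2.resize(im,None,fx=4,fy=4,interpolation=cv2.INTER_CUBIC))
"
```

```text
t 13.1 tcp [0.4987 0.0062 0.1449] rpy [-3.1372e+00 -8.0000e-04 -1.3396e+00] gap 0.0174 F [1.5 4.9 7.7]
shift/30mm (old axes) [ 0.   -0.03 -0.17] turn/.12 [-0.04 -0.01 -0.01] shift in new axes [ 0.   -0.03 -0.17]
[ 0.55456922 -0.01182166  0.10388114]
```

View pics/s2c.png

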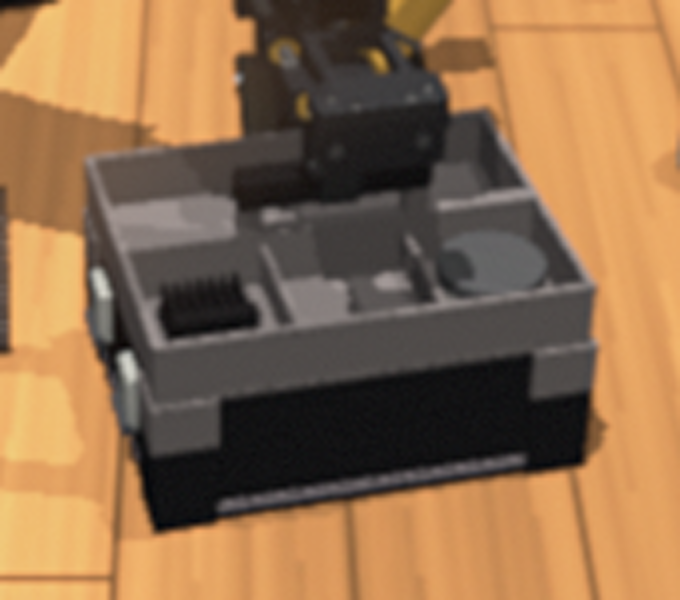

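The lugs are down, the tray's underside is flush on the rim, and the tin and guard are in their bays. Next I'll release and rise.

>>> servo_tool(
  steps=[
    [0,0,0,0,0,0,0.3],
    [0,0,0,0,0,0,-0.2],
    [0,0,0,0,0,0,-0.2],
    [0,0,-0.3,0,0,0,-0.2],
    [0,0,-0.8,0,0,0,-1],
    [0,0,-0.9,0,0,0,-1],
    [0,0,-0.9,0,0,0,-1],
    [0,0,-0.9,0,0,0,-1],
    [0,0,0,0,0,0,-1],
  ],
)

```text
t: 14.22
tcp_pos: [0.4981, 0.0056, 0.2598]
ee_rot: [-3.137, -0.002, -1.34]
force: [-0.2, 0.8, 0.3]
finger_gap: 0.0881
```

```bash
python3 -c "
from h import *
need([.5,.2,.33],down(-1.4))
c=load('side0');A=R.from_euler('y',33,degrees=True).as_matrix()
# joint top+side fit of stand using trimmer & shaver corners
im=lambda a,o,k:(np.array(a)+.5)/k-.5+o
t=load('top0')
L=lambda p,y:A@np.array(p)+[0,y,.032]
x=[.4972,.2947,.0741];M=R.from_euler('z',x[2]).as_matrix()
for p in((-.016,-.017,.075),(.016,-.017,.075),(-.016,-.017,.14),(.016,-.017,.14),(0,-.021,.17),(0,.021,.17)):
  print(p,((proj(c,M@L(p,-.048)+[x[0],x[1],0])-[300,130]+.5)*4+[400,0]-.5).round().tolist())
"
```

```text
t 14.22 tcp [0.4981 0.0056 0.2598] rpy [-3.1371e+00 -2.4000e-03 -1.3398e+00] gap 0.0881 F [-0.2  0.8  0.3]
shift/30mm (old axes) [-6.29 -1.56 -2.35] turn/.12 [-0.04 -0.02  0.5 ] shift in new axes [-6.37 -1.16 -2.34]
(-0.016, -0.017, 0.075) [[582.0, 262.0]]
(0.016, -0.017, 0.075) [[623.0, 285.0]]
(-0.016, -0.017, 0.14) [[642.0, 184.0]]
(0.016, -0.017, 0.14) [[683.0, 208.0]]
(0, -0.021, 0.17) [[692.0, 162.0]]
(0, 0.021, 0.17) [[681.0, 132.0]]
```

```bash
cat > g.py <<'E'
from h import *
S=np.array([.4972,.2947,0]);yaw=.0741
RT=R.from_euler('z',yaw)*R.from_euler('y',33,degrees=True)
T0=R.from_euler('z',yaw).apply([0,-.048,.032])+S
RG=RT*R.from_matrix(np.array([[0,-1,0],[0,0,-1],[1,0,0]]).T)
def tp(p): return T0+RT.apply(p)
E
python3 -c "
from g import *
print(RG.as_matrix().round(2),tp([.004,0,.116]),tp([-.09,0,.116]))
need(tp([-.09,0,.116]),RG)
"
```

```text
[[ 0.07 -0.54  0.84]
 [-1.   -0.04  0.06]
 [ 0.   -0.84 -0.54]] [0.56710378 0.25175729 0.12710723] [0.48848508 0.24592096 0.1783033 ]
t 14.22 tcp [0.4981 0.0056 0.2598] rpy [-3.1371e+00 -2.4000e-03 -1.3398e+00] gap 0.0881 F [-0.2  0.8  0.3]
shift/30mm (old axes) [-7.88 -1.51  2.7 ] turn/.12 [8.23 0.63 1.21] shift in new axes [-8.01  2.13  1.71]
```

>>> servo_tool(
  steps=[
    [-0.98,-0.19,0,0,0,0,-0.4],
    [-0.98,-0.19,0,0,0,0,-0.4],
    [-0.98,-0.19,0,0,0,0,-0.4],
    [-0.98,-0.19,0,0,0,0,-0.4],
    [-0.98,-0.19,0,0,0,0,-0.4],
    [-0.98,-0.19,0,0,0,0,-0.4],
    [-0.98,-0.19,0,0,0,0,-0.4],
    [-0.98,-0.19,0,0,0,0,-0.4],
    [0,0,0,0.914,0.07,0.134,-0.4],
    [0,0,0,0.914,0.07,0.134,-0.4],
    [0,0,0,0.914,0.07,0.134,-0.4],
    [0,0,0,0.914,0.07,0.134,-0.4],
    [0,0,0,0.914,0.07,0.134,-0.4],
    [0,0,0,0.914,0.07,0.134,-0.4],
    [0,0,0,0.914,0.07,0.134,-0.4],
    [0,0,0,0.914,0.07,0.134,-0.4],
    [0,0,0,0.914,0.07,0.134,-0.4],
    [0,0,0,0,0,0,-0.4],
  ],
)

```text
t: 16.48
tcp_pos: [0.4869, 0.2415, 0.2546]
ee_rot: [-2.202, -0.01, -1.499]
force: [-0.0, 0.2, 0.1]
finger_gap: 0.0619
```

```bash
python3 -c "
from g import *
need(tp([-.09,0,.116]),RG)
from bench import sensors; print(sensors.read_state()['qpos'].round(2))
"
```

```text
t 16.48 tcp [0.4869 0.2415 0.2546] rpy [-2.2021 -0.01   -1.4991] gap 0.0619 F [-0.   0.2  0.1]
shift/30mm (old axes) [-0.17  2.01  1.55] turn/.12 [ 0.46 -0.06  0.06] shift in new axes [-0.14  2.1   1.44]
[ 0.39 -0.29  2.3  -0.89  0.34  2.61]
```

>>> servo_tool(
  steps=[
    [-0.04,0.4,0.31,0.1,-0.01,0.01,-0.4],
    [-0.03,0.4,0.31,0.1,-0.01,0.01,-0.4],
    [-0.03,0.4,0.31,0.1,-0.01,0.01,-0.4],
    [-0.03,0.4,0.31,0.1,-0.01,0.01,-0.4],
    [-0.03,0.4,0.31,0.06,-0.01,0.01,-0.4],
    [0,0,0,0,0,0,-0.4],
  ],
)

```text
t: 17.23
tcp_pos: [0.4874, 0.2313, 0.2149]
ee_rot: [-2.197, 0.013, -1.483]
force: [-0.4, 0.4, 0.2]
finger_gap: 0.0616
```

```bash
python3 snap.py w4 wrist; python3 -c "
from g import *
need(tp([-.09,0,.116]),RG)
from bench import sensors; print(sensors.read_state()['qpos'].round(2))
c,s=load('w4')
for p in((-.016,.017,.075),(-.016,-.017,.075),(-.016,.017,.14),(-.016,-.017,.14),(0,.021,.17),(0,-.021,.17)): print(p,proj(c,tp(p),s).round())
"
```

```text
t 17.27 tcp [0.4875 0.2315 0.2153] rpy [-2.1967  0.0128 -1.4824] gap 0.0616 F [0.1 0.4 1.2]
shift/30mm (old axes) [-0.46  0.96  0.79] turn/.12 [ 0.42  0.16 -0.02] shift in new axes [-0.48  1.    0.73]
[ 0.33 -0.24  2.36 -1.14  0.21  2.86]
(-0.016, 0.017, 0.075) [[281. 329.]]
(-0.016, -0.017, 0.075) [[330. 330.]]
(-0.016, 0.017, 0.14) [[277. 242.]]
(-0.016, -0.017, 0.14) [[330. 242.]]
(0, 0.021, 0.17) [[272. 191.]]
(0, -0.021, 0.17) [[337. 191.]]
```

View pics/w4.png

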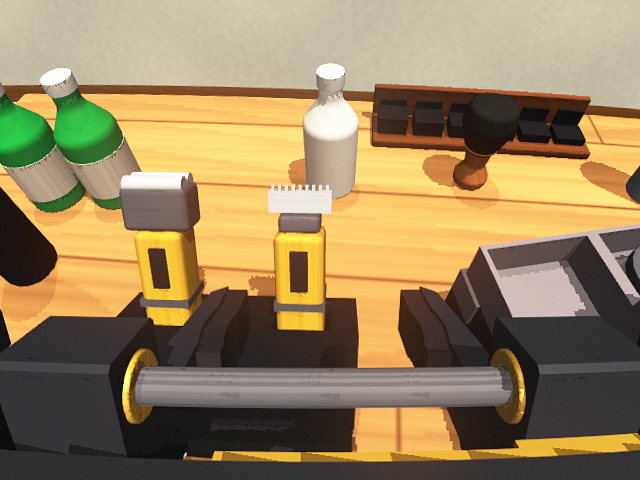

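The trimmer (T-blade at 268–331, 190; body 277–326, 230–329) sits about 5 px left of the prediction, so roughly 3 mm toward +y. The shaver is at (160,200). Joint 4 has hit its limit at −1.14, so I'll fit a kinematic model to choose a feasible approach tilt.

```bash
cat > kin.py <<'E'
from g import *
def fk(q,k):
    Y=lambda a:R.from_euler('y',a); Z=lambda a:R.from_euler('z',a)
    A=Z(q[0]); p=A.apply([k[0],0,k[1]]); A=A*Y(q[1]); p=p+A.apply([k[2],0,k[3]])
    A=A*Y(q[2]); p=p+A.apply([k[4],0,k[5]]); A=A*Z(q[3])*Y(q[4]); p=p+A.apply([k[6],0,k[7]]); A=A*Z(q[5]+k[8])
    return p,A
def res(k,D): 
    return np.concatenate([np.r_[fk(s['qpos'],k)[0]-s['tcp_pos'],.3*(fk(s['qpos'],k)[1].inv()*R.from_euler('xyz',s['ee_rot'])).as_rotvec()] for s in D])
from bench import sensors
import glob
D=[load(n)[1] for n in('w1','w2','w3','s1','s2','w4')]+[sensors.read_state()]
k0=[0,.3,0,.4,0,.4,0,.25,0]
best=min((least_squares(lambda k:np.r_[res(k,D),1e-3*(k-np.r_[k0[:8],b])],np.r_[k0[:8],b]) for b in(0,1.57,3.14,-1.57)),key=lambda o:o.cost)
K=best.x
lo=np.array([-2.99,-.89,.3,-1.14,0,-3.12]);hi=np.array([2.99,2.07,2.58,4.28,2.63,3.12])
def ik(p,Rt,q0):
    f=lambda q:np.r_[fk(q,K)[0]-p,.3*(fk(q,K)[1].inv()*Rt).as_rotvec()]
    b=None
    for d in np.random.default_rng(0).normal(0,.5,(12,6)):
        o=least_squares(f,np.clip(q0+d,lo+.01,hi-.01),bounds=(lo,hi))
        if b is None or o.cost<b.cost: b=o
    return b.x,np.sqrt(2*b.cost)
E
python3 -c "
from kin import *
print(K.round(3),abs(res(K,D)).max())
q0=D[-1]['qpos']
for d in (0,5,10,15,20,25):
  Rg=RG*R.from_euler('x',-d,degrees=True)
  for nm,h in(('grasp',[-.015,0,.116]),('pre',[-.09,0,.116]),('out',[-.015,0,.216])):
    p=tp(h)+Rg.apply([0,0,.0187]) 
    q,e=ik(p+[0,.003,0],Rg,q0); print(d,nm,q.round(2),round(e,4))
"
```

```text
[-0.199  0.267 -0.05   0.406 -0.066  0.585 -0.14   0.364  3.142] 0.11814841423676702
0 grasp [ 0.3   0.13  2.13 -1.14  0.15  2.85] 0.052
0 pre [ 0.37 -0.1   2.28 -1.14  0.23  2.89] 0.0369
0 out [ 0.29  0.15  2.01 -1.14  0.17  2.84] 0.0245
5 grasp [ 0.31  0.14  2.12 -1.14  0.18  2.87] 0.028
5 pre [ 0.39 -0.08  2.27 -1.14  0.26  2.91] 0.0131
5 out [ 0.31  0.15  2.01 -1.14  0.2   2.85] 0.0005
10 grasp [ 0.33  0.15  2.12 -1.14  0.2   2.88] 0.0039
10 pre [ 0.42 -0.07  2.27 -1.02  0.3   2.81] 0.0
10 out [ 0.35  0.15  2.01 -0.86  0.27  2.6 ] 0.0
15 grasp [ 0.37  0.15  2.12 -0.88  0.26  2.66] 0.0
15 pre [ 0.46 -0.07  2.25 -0.78  0.37  2.61] 0.0
15 out [ 0.39  0.15  1.99 -0.64  0.36  2.42] 0.0
20 grasp [ 0.42  0.15  2.1  -0.64  0.34  2.46] 0.0
20 pre [ 0.5  -0.06  2.22 -0.6   0.46  2.46] 0.0
20 out [ 0.42  0.16  1.95 -0.48  0.47  2.29] 0.0
25 grasp [ 0.45  0.15  2.06 -0.47  0.44  2.32] 0.0
25 pre [ 0.52 -0.05  2.17 -0.45  0.55  2.35] 0.0
25 out [ 0.44  0.17  1.89 -0.36  0.57  2.19] 0.0
```

```bash
sed -i 's/A.apply(\[k\[6\],0,k\[7\]\])/A.apply([k[6],0,k[7]])/; s/A=A\*Y(q\[1\]); p=p+A.apply(\[k\[2\],0,k\[3\]\])/A=A*Y(q[1]); p=p+A.apply([k[2],k[9],k[3]])/; s/0,.25,0\]/0,.25,0,.1]/; s/np.r_\[k0\[:8\],b\]/np.r_[k0[:8],b,.1]/g' kin.py
sed -i "s/+\[sensors.read_state()\]/+[dict(qpos=np.array([-1.40931,.181528,1.607988,-.00003,1.353793,-.206304]),tcp_pos=np.array([.20666,-.536011,.237827]),ee_rot=np.array([-3.141269,.001686,-1.203])),sensors.read_state()]/" kin.py
python3 -c "
from kin import *
print(K.round(3),abs(res(K,D)).max())
q0=D[-1]['qpos']
for d in (0,5,10,15,20,25):
  Rg=RG*R.from_euler('x',-d,degrees=True)
  for nm,h in(('grasp',[-.015,0,.116]),('pre',[-.09,0,.116]),('out',[-.015,0,.216])):
    p=tp(h)+Rg.apply([0,0,.0187]) 
    q,e=ik(p+[0,.003,0],Rg,q0); print(d,nm,q.round(2),round(e,4))
"
```

```text
[0.    0.313 0.    0.438 0.085 0.514 0.    0.311 3.142 0.118] 1.9184747919454015e-06
0 grasp [ 0.28  0.1   2.16 -1.14  0.12  2.84] 0.0536
0 pre [ 0.33 -0.11  2.3  -1.14  0.18  2.87] 0.0381
0 out [ 0.29  0.08  2.06 -1.14  0.17  2.83] 0.0186
5 grasp [ 0.3   0.13  2.14 -1.14  0.16  2.86] 0.031
5 pre [ 0.36 -0.08  2.28 -1.14  0.22  2.89] 0.0163
5 out [ 0.3   0.1   2.04 -1.03  0.21  2.73] 0.0
10 grasp [ 0.32  0.15  2.13 -1.14  0.18  2.87] 0.0082
10 pre [ 0.37 -0.05  2.26 -1.    0.26  2.76] 0.0
10 out [ 0.29  0.09  2.   -0.59  0.29  2.29] 0.0
15 grasp [ 0.31  0.15  2.1  -0.76  0.23  2.5 ] 0.0
15 pre [ 0.36 -0.06  2.21 -0.61  0.33  2.37] 0.0
15 out [ 0.29  0.1   1.95 -0.37  0.4   2.07] 0.0
20 grasp [ 0.3   0.16  2.05 -0.44  0.33  2.17] 0.0
20 pre [ 0.34 -0.05  2.17 -0.39  0.43  2.14] 0.0
20 out [ 0.28  0.11  1.89 -0.25  0.51  1.95] 0.0
25 grasp [ 0.29  0.16  2.   -0.27  0.44  2.  ] 0.0
25 pre [ 0.33 -0.04  2.11 -0.26  0.53  2.01] 0.0
25 out [ 0.27  0.13  1.83 -0.17  0.63  1.88] 0.0
```

The kinematic model now fits to about 2e-6. An approach 15° steeper than perpendicular is feasible, so I'll check every waypoint with it.

```bash
cat > plan.py <<'E'
from kin import *
T0[1]+=.003
d=np.radians(15); ZG,H=.122,.010
REL=RT.inv()*RG*R.from_euler('x',-d)          # tool in trimmer frame
def tool(Rt,o):   # trimmer pose -> tool pose, grasped
    A=Rt*REL; return o+Rt.apply([-H,0,ZG])+A.apply([0,0,.0187]),A
def stand(back=0,out=0):
    p,A=tool(RT,T0); return p+RT.apply([-back,0,out]),A
TR=np.array([.5015,.0066,.085]);ty=.2323
RF=R.from_euler('z',ty)*R.from_euler('y',np.pi/2)
def tray(zup=0,mid=.02,y=.047):
    o=TR+R.from_euler('z',ty).apply([mid-.083,y,.004+.016+zup]); return tool(RF,o)
E
python3 -c "
from plan import *
q=D[-1]['qpos']
for nm,(p,A) in dict(pre=stand(.08),grasp=stand(),out=stand(0,.1),tray_hi=tray(.15),tray=tray(0)).items():
  q,e=ik(p,A,q); print(nm,p.round(4),q.round(2),round(e,4))
need(*stand(.08))
"
```

```text
pre [0.5042 0.2501 0.1694] [ 0.35 -0.06  2.2  -0.58  0.34  2.34] 0.0
grasp [0.5711 0.2551 0.1259] [ 0.31  0.16  2.08 -0.73  0.23  2.47] 0.0
out [0.6254 0.2591 0.2097] [ 0.28  0.11  1.93 -0.36  0.41  2.06] 0.0
tray_hi [0.5434 0.0648 0.2469] [-0.06  0.3   1.47 -0.07  1.63  1.29] 0.0
tray [0.5434 0.0648 0.0969] [-0.06  0.46  1.58 -0.08  1.36  1.31] 0.0
t 17.27 tcp [0.4875 0.2315 0.2153] rpy [-2.1967  0.0128 -1.4824] gap 0.0616 F [0.1 0.4 1.2]
shift/30mm (old axes) [-0.55  0.89  1.39] turn/.12 [-1.76  0.16 -0.  ] shift in new axes [-0.58  0.58  1.54]
```

>>> servo_tool(
  steps=[
    [0,0,0,-0.6,0.05,0,-0.4],
    [0,0,0,-0.6,0.05,0,-0.4],
    [0,0,0,-0.56,0.06,0,-0.4],
    [-0.19,0.19,0.51,0,0,0,-0.4],
    [-0.19,0.19,0.51,0,0,0,-0.4],
    [-0.19,0.2,0.51,0,0,0,-0.4],
    [0,0,0,0,0,0,-0.4],
  ],
)

```text
t: 18.15
tcp_pos: [0.5057, 0.2482, 0.1693]
ee_rot: [-2.383, -0.003, -1.5]
force: [-0.0, 1.0, -0.5]
finger_gap: 0.0619
```

```bash
python3 snap.py w5 wrist; python3 -c "
from plan import *
need(*stand(.08)); need(*stand())
print(sensors.read_state()['qpos'].round(2))
c,s=load('w5')
for p in((-.016,.017,.075),(-.016,-.017,.075),(-.016,.017,.14),(-.016,-.017,.14),(0,.021,.17),(0,-.021,.17)): print(p,proj(c,tp(p),s).round())
"
```

```text
t 18.2 tcp [0.5059 0.2482 0.1701] rpy [-2.3816 -0.0029 -1.5   ] gap 0.0616 F [-0.8  0.1 -0.1]
shift/30mm (old axes) [-0.07  0.05 -0.02] turn/.12 [-0.22 -0.04 -0.  ] shift in new axes [-0.07  0.05 -0.02]
t 18.2 tcp [0.5059 0.2482 0.1701] rpy [-2.3816 -0.0029 -1.5   ] gap 0.0616 F [-0.8  0.1 -0.1]
shift/30mm (old axes) [-0.08 -0.57  2.57] turn/.12 [-0.22 -0.04 -0.  ] shift in new axes [-0.07 -0.64  2.56]
[ 0.35 -0.06  2.22 -0.68  0.31  2.43]
(-0.016, 0.017, 0.075) [[291. 306.]]
(-0.016, -0.017, 0.075) [[349. 306.]]
(-0.016, 0.017, 0.14) [[285. 205.]]
(-0.016, -0.017, 0.14) [[353. 205.]]
(0, 0.021, 0.17) [[277. 136.]]
(0, -0.021, 0.17) [[361. 136.]]
```

View pics/w5.png

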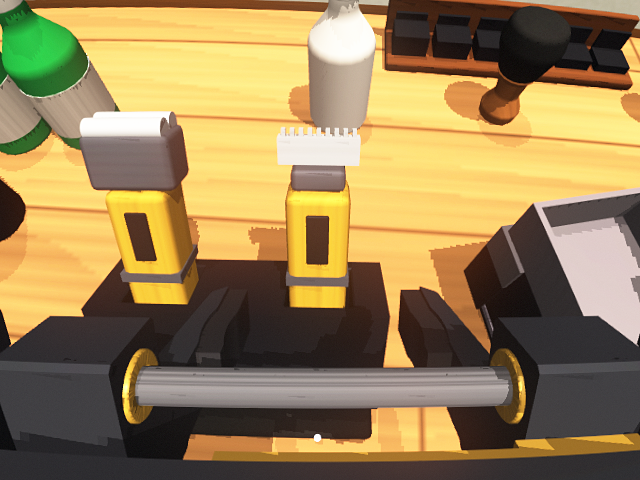

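The prediction matches: blade 277–361 at v≈133, body foot 288–347 at v≈306. Next I'll advance and grip.

>>> servo_tool(
  steps=[
    [-0.07,0,0,-0.22,-0.04,0,-0.4],
    [0,-0.13,0.5,0,0,0,-0.4],
    [0,-0.13,0.5,0,0,0,-0.4],
    [0,-0.13,0.5,0,0,0,-0.4],
    [0,-0.13,0.5,0,0,0,-0.4],
    [0,-0.12,0.4,0,0,0,-0.4],
    [0,0,0.16,0,0,0,-0.4],
    [0,0,0,0,0,0,-0.4],
  ],
)

```text
t: 19.2
tcp_pos: [0.5714, 0.2549, 0.1262]
ee_rot: [-2.407, 0.001, -1.497]
force: [-0.3, 0.7, 0.2]
finger_gap: 0.062
```

```bash
python3 -c "
from plan import *
need(*stand())
print(sensors.read_state()['qpos'].round(2))"
```

```text
t 19.2 tcp [0.5714 0.2549 0.1262] rpy [-2.4071e+00  1.0000e-03 -1.4975e+00] gap 0.062 F [-0.3  0.7  0.2]
shift/30mm (old axes) [-0.01  0.02  0.  ] turn/.12 [-0.01  0.   -0.01] shift in new axes [-0.01  0.02  0.  ]
[ 0.31  0.16  2.08 -0.74  0.23  2.47]
```

Close until the gap settles, gripping at 35 N.

>>> servo_tool(
  steps=[
    [0,0,0,0,0,0,0.1],
    [0,0,0,0,0,0,1],
    [0,0,0,0,0,0,1],
    [0,0,0,0,0,0,1],
    [0,0,0,0,0,0,1],
    [0,0,0,0,0,0,1],
  ],
  force=35,
)

```text
t: 19.95
tcp_pos: [0.5716, 0.2553, 0.1265]
ee_rot: [-2.406, 0.002, -1.497]
force: [-2.0, 1.3, 2.2]
finger_gap: 0.034
```

```bash
python3 -c "
from plan import *
need(*stand(0,.1))
print(REL.inv().apply([0,0,1]))"
```

```text
t 19.95 tcp [0.5716 0.2553 0.1265] rpy [-2.4063e+00  1.6000e-03 -1.4970e+00] gap 0.034 F [-2.   1.3  2.2]
shift/30mm (old axes) [ 0.   -3.2  -0.85] turn/.12 [-0.02  0.01 -0.01] shift in new axes [ 0.01 -3.19 -0.86]
[ 0.         -0.96592583 -0.25881905]
```

>>> servo_tool(
  steps=[
    [0,-0.19,-0.05,0,0,0,1],
    [0,-0.29,-0.08,0,0,0,1],
    [0,-0.29,-0.08,0,0,0,1],
  ],
)

```text
t: 20.32
tcp_pos: [0.5829, 0.255, 0.1443]
ee_rot: [-2.412, -0.001, -1.498]
force: [0.7, 0.0, -5.4]
finger_gap: 0.0344
```

>>> servo_tool(
  steps=[
    [0,-0.39,-0.1,0,0,0,1],
    [0,-0.39,-0.1,0,0,0,1],
    [0,-0.39,-0.1,0,0,0,1],
    [0,-0.39,-0.1,0,0,0,1],
    [0,-0.39,-0.1,0,0,0,1],
    [0,-0.39,-0.1,0,0,0,1],
    [0,0,0,0,0,0,1],
  ],
)

```text
t: 21.2
tcp_pos: [0.6254, 0.2589, 0.2083]
ee_rot: [-2.405, 0.002, -1.498]
force: [0.3, -0.4, -1.6]
finger_gap: 0.0336
```

```bash
python3 -c "
from plan import *
print(R.inv(RT).apply(sensors.read_state()['tcp_pos']-stand()[0]))
need(*tray(.16))"
```

```text
[ 0.00070449 -0.00020619  0.09878219]
t 21.2 tcp [0.6254 0.2589 0.2083] rpy [-2.4047e+00  1.6000e-03 -1.4977e+00] gap 0.0336 F [ 0.3 -0.4 -1.6]
shift/30mm (old axes) [ 6.25  1.27 -3.36] turn/.12 [-8.31 -0.31 -1.35] shift in new axes [ 5.67  4.43 -0.49]
```

>>> servo_tool(
  steps=[
    [0,-0.49,-0.45,0,0,0,1],
    [0,-0.49,-0.45,0,0,0,1],
    [0,-0.49,-0.45,0,0,0,1],
    [0,0,0,-0.4,-0.02,-0.06,1],
    [0,0,0,-0.7,-0.03,-0.11,1],
    [0,0,0,-0.8,-0.03,-0.13,1],
    [0,0,0,-0.8,-0.03,-0.13,1],
    [0,0,0,-0.8,-0.03,-0.13,1],
    [0,0,0,-0.8,-0.03,-0.13,1],
    [0,0,0,-0.8,-0.03,-0.13,1],
    [0,0,0,-0.8,-0.03,-0.13,1],
    [0,0,0,-0.8,-0.03,-0.13,1],
    [0,0,0,-0.8,-0.03,-0.13,1],
    [0,0,0,-0.7,-0.02,-0.11,1],
    [0,0,0,-0.4,-0.02,-0.06,1],
    [0,0,0,0,0,0,1],
  ],
)

```text
t: 23.2
tcp_pos: [0.6302, 0.259, 0.2647]
ee_rot: [2.841, 0.003, -1.334]
force: [0.4, -0.4, -1.3]
finger_gap: 0.0339
```

```bash
python3 -c "
from plan import *
need(*tray(.14))"
```

```text
t 23.2 tcp [0.6302 0.259  0.2647] rpy [ 2.841   0.0033 -1.3345] gap 0.0339 F [ 0.4 -0.4 -1.3]
shift/30mm (old axes) [5.62 3.87 2.15] turn/.12 [0.32 0.02 0.04] shift in new axes [5.63 3.92 2.01]
```

>>> servo_tool(
  steps=[
    [0.3,0.2,0.1,0.16,0.01,0.02,1],
    [0.6,0.42,0.22,0.16,0.01,0.02,1],
    [0.8,0.56,0.28,0,0,0,1],
    [0.8,0.56,0.28,0,0,0,1],
    [0.8,0.56,0.28,0,0,0,1],
    [0.8,0.56,0.28,0,0,0,1],
    [0.8,0.56,0.28,0,0,0,1],
    [0.5,0.34,0.2,0,0,0,1],
    [0.23,0.16,0.09,0,0,0,1],
    [0,0,0,0,0,0,1],
    [0,0,0,0,0,0,1],
  ],
)

```text
t: 24.58
tcp_pos: [0.5435, 0.0656, 0.2391]
ee_rot: [2.882, 0.0, -1.337]
force: [0.1, -0.7, -2.3]
finger_gap: 0.0337
```

```bash
python3 snap.py s3 side; python3 -c "
from plan import *
need(*tray(.02))
c,s=load('s3')
import numpy as np
p,A=s['tcp_pos'],R.from_euler('xyz',s['ee_rot']); Rt=A*REL.inv(); o=p-A.apply([0,0,.0187])-Rt.apply([-H,0,ZG])
print('trimmer tail',o.round(4),'axis',Rt.apply([0,0,1]).round(3))
for q in([0,0,0],[0,0,.17],[.016,-.017,.01],[-.016,-.017,.01],[.016,-.017,.14]): print(q,proj(c,o+Rt.apply(q)).round(1))
a=cv2.imread('pics/s3.png')[130:330,240:440]; cv2.imwrite('pics/s3c.png',cv2.resize(a,None,fx=3,fy=3,interpolation=cv2.INTER_CUBIC))
m=cv2.inRange(cv2.cvtColor(cv2.imread('pics/s3.png'),cv2.COLOR_BGR2HSV),(18,150,90),(35,255,255)); 
n,l,st,ce=cv2.connectedComponentsWithStats(m[130:330,240:440]); print(st[st[:,4]>20],ce[st[:,4]>20].round())
"
```

```text
t 24.62 tcp [0.5435 0.0657 0.2391] rpy [ 2.8814e+00  2.0000e-04 -1.3370e+00] gap 0.0339 F [-0.4  0.8 -2.8]
shift/30mm (old axes) [ 0.03 -1.04  3.94] turn/.12 [-0.01 -0.    0.01] shift in new axes [ 0.03 -1.04  3.94]
trimmer tail [0.4295 0.0385 0.247 ] axis [0.973 0.231 0.002]
[0, 0, 0] [[305.1 181.9]]
[0, 0, 0.17] [[381.  173.7]]
[0.016, -0.017, 0.01] [[311.5 191.9]]
[-0.016, -0.017, 0.01] [[311.5 178.5]]
[0.016, -0.017, 0.14] [[369.9 185.2]]
[[    0     0   200   200 39085]
 [  106    32    15    26   186]
 [   68    39    39    22   693]] [[100. 101.]
 [113.  46.]
 [ 87.  50.]]
```

```bash
python3 -c "
from h import *
m=cv2.inRange(cv2.cvtColor(cv2.imread('pics/s3.png'),cv2.COLOR_BGR2HSV),(18,150,90),(35,255,255))
e=[(u,np.nonzero(m[160:200,u])[0].max()+160,np.nonzero(m[160:200,u])[0].min()+160) for u in range(312,345,3)]
print(e); e=np.array(e); print(np.polyfit(e[:,0],e[:,1],1),np.polyfit(e[:,0],e[:,2],1))
"
```

```text
[(312, np.int64(190), np.int64(173)), (315, np.int64(190), np.int64(172)), (318, np.int64(190), np.int64(172)), (321, np.int64(190), np.int64(172)), (324, np.int64(190), np.int64(172)), (327, np.int64(190), np.int64(171)), (330, np.int64(189), np.int64(171)), (333, np.int64(189), np.int64(171)), (336, np.int64(189), np.int64(170)), (339, np.int64(188), np.int64(170)), (342, np.int64(188), np.int64(170))]
[-7.27272727e-02  2.13145455e+02] [-9.69696970e-02  2.02981818e+02]
```

>>> servo_tool(
  steps=[
    [0,-0.13,0.49,0,0,0,1],
    [0,-0.13,0.49,0,0,0,1],
    [0,-0.13,0.49,0,0,0,1],
    [0,-0.13,0.49,0,0,0,1],
    [0,-0.13,0.49,0,0,0,1],
    [0,-0.13,0.49,0,0,0,1],
    [0,-0.13,0.49,0,0,0,1],
    [0.03,-0.13,0.49,0,0,0,1],
    [0,0,0,0,0,0,1],
  ],
)

```text
t: 25.75
tcp_pos: [0.5422, 0.064, 0.1158]
ee_rot: [2.878, 0.001, -1.338]
force: [-0.2, -1.0, -1.8]
finger_gap: 0.0339
```

```bash
python3 -c "
from plan import *
need(*tray(.0))"
```

```text
t 25.75 tcp [0.5422 0.064  0.1158] rpy [ 2.8781e+00  9.0000e-04 -1.3380e+00] gap 0.0339 F [-0.2 -1.  -1.8]
shift/30mm (old axes) [-0.02 -0.21  0.59] turn/.12 [0.01 0.01 0.01] shift in new axes [-0.02 -0.21  0.6 ]
```

>>> servo_tool(
  steps=[
    [0,-0.04,0.12,0,0,0,1],
    [0,-0.04,0.12,0,0,0,1],
    [0,-0.04,0.12,0,0,0,1],
    [0,-0.03,0.1,0,0,0,1],
    [0,0,0,0,0,0,1],
  ],
)

```text
t: 26.38
tcp_pos: [0.5438, 0.0643, 0.1026]
ee_rot: [2.88, 0.0, -1.338]
force: [-0.1, 0.0, -2.0]
finger_gap: 0.0337
```

>>> servo_tool(
  steps=[
    [0,-0.02,0.07,0,0,0,1],
    [0,-0.02,0.07,0,0,0,1],
    [0,0,0,0,0,0,1],
  ],
)

```text
t: 26.75
tcp_pos: [0.5442, 0.0642, 0.0992]
ee_rot: [2.881, -0.0, -1.338]
force: [-0.5, 0.9, 4.1]
finger_gap: 0.0338
```

>>> servo_tool(
  steps=[
    [0,-0.01,0.04,0,0,0,1],
    [0,0,0,0,0,0,1],
  ],
)

```text
t: 27.0
tcp_pos: [0.5443, 0.0642, 0.0991]
ee_rot: [2.881, -0.0, -1.338]
force: [-3.7, 0.1, 12.6]
finger_gap: 0.0339
```

>>> servo_tool(
  steps=[
    [0,0,0,0,0,0,1],
    [0,0,0,0,0,0,1],
  ],
  force=5,
)

```text
t: 27.25
tcp_pos: [0.5445, 0.0642, 0.0985]
ee_rot: [2.882, -0.0, -1.338]
force: [-1.8, -0.0, 7.3]
finger_gap: 0.0336
```

>>> servo_tool(
  steps=[
    [0,0,0,0,0,0,0.15],
    [0,0,0,0,0,0,0.0],
    [0,0,0,0,0,0,0.0],
    [0,0,0,0,0,0,0.0],
  ],
)

```text
t: 27.75
tcp_pos: [0.5439, 0.0643, 0.097]
ee_rot: [2.881, 0.0, -1.338]
force: [-0.2, -0.8, 0.3]
finger_gap: 0.0441
```

```bash
python3 -c "
from plan import *
p,A=tray(.15)
need(p,A)"
```

```text
t 27.75 tcp [0.5439 0.0643 0.097 ] rpy [ 2.8805e+00  2.0000e-04 -1.3380e+00] gap 0.0441 F [-0.2 -0.8  0.3]
shift/30mm (old axes) [-0.02  1.3  -4.82] turn/.12 [-0.01  0.    0.  ] shift in new axes [-0.02  1.31 -4.82]
```

>>> servo_tool(
  steps=[
    [0,0.04,-0.15,0,0,0,0.0],
    [0,0.08,-0.3,0,0,0,0.0],
    [0,0.2,-0.7,0,0,0,0.0],
    [0,0.24,-0.9,0,0,0,0.0],
    [0,0.24,-0.9,0,0,0,0.0],
    [0,0.24,-0.9,0,0,0,0.0],
    [0,0.24,-0.9,0,0,0,0.0],
    [0,0.24,-0.9,0,0,0,0.0],
    [0,0.9,0,0,0,0,0.0],
    [0,0.9,0,0,0,0,0.0],
    [0,0.9,0,0,0,0,0.0],
    [0,0.9,0,0,0,0,0.0],
    [0,0,0,0,0,0,0.0],
  ],
)

```text
t: 29.38
tcp_pos: [0.4417, 0.04, 0.3021]
ee_rot: [2.883, -0.001, -1.338]
force: [0.3, 0.1, -0.2]
finger_gap: 0.0439
```

```bash
python3 snap.py f1 side; python3 snap.py f2 top; python3 -c "
import cv2,numpy as np
a=cv2.imread('pics/f1.png')[140:340,240:440];b=cv2.imread('pics/f2.png')[150:290,170:370]
f=lambda x,k:cv2.resize(x,None,fx=k,fy=k,interpolation=cv2.INTER_CUBIC)
o=np.zeros((600,800,3),'u1'); o[:400,:400]=f(a,2); o[:280,400:]=f(b,2)
c=cv2.imread('pics/f1.png')[190:320,270:440]; o[280:600,400:]=f(c,2.35)[:305,:400][:320] if 0 else cv2.resize(c,(400,320),interpolation=cv2.INTER_CUBIC)
cv2.imwrite('pics/f.png',o)"
```

```text
(no output)
```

View pics/f.png

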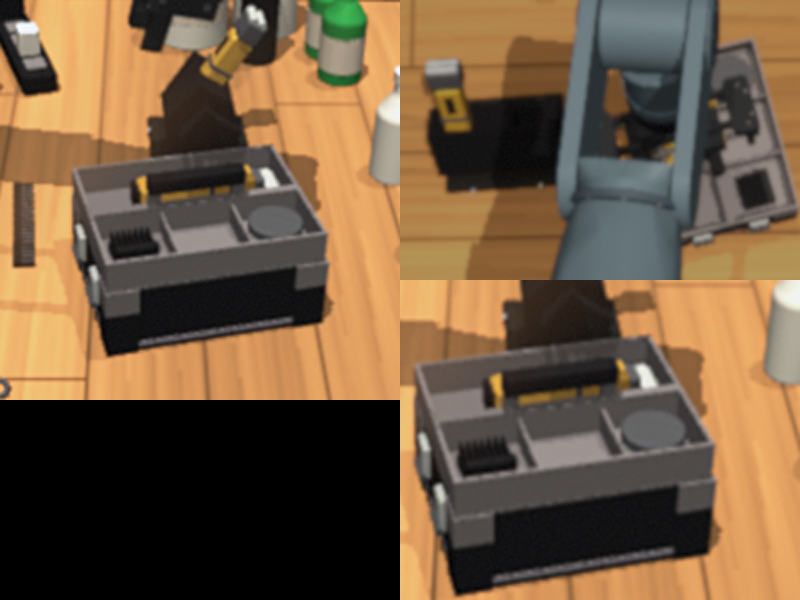

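The final view shows the tray flush on the case at both front corners. The trimmer lies in the long bay behind the bar at (135–280, 180), the tin is at (275,222) and the guard at (133,242). The shaver and stand are in place.

```bash
python3 -c "
from bench import hand_in; print(hand_in())"
```

```text
the job is handed in; nothing more can be done
None
```

The tray is seated on the case and the trimmer lies in its long bay. I handed the job in at about 29.5 s of the 72 s; the hand-in gives no verdict.

**Tray:** I carried it by its bar. It slipped about 10 mm down in the fingers at the start of the lift because they were still closing, but it held. At the first contact with the sockets there was about 15 N of side force. I eased the tray about 2 mm towards −x and it went down flush.

**Trimmer:** It came straight out of the pocket. Joint 4 reached its limit on the first approach, so I gripped it with the tool 15° steeper. I lowered it level until it touched the bay floor, peaking at about 13 N, then released it.

**Last checks:**
- **Side view:** it shows the tray flush on the rim at the two front corners, the tin and guard in their bays, the trimmer lying in the long bay, and the shaver still in the stand.
- **Contact:** the gripper was clear of everything, with wrist force near zero.
- **Less certain:** in the last top view the arm hid most of the tray, so the rear lugs and the trimmer's exact position were not measured again. The cameras disagreed by 3–6 mm on position along x. I used the wrist and side estimates, and the fit into the sockets bore them out.

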